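# Put the double lid on the jar and take off its outer cover alone

### The job

Free the double lid on its wooden stand by turning the catch clockwise until it clicks over, then carry the lid as one piece, by the stem of the inner lid, to the open jar and seat it there gently. Then take the wooden outer cover by its collar and lift it straight off the stem, leaving the inner lid seated and undisturbed, and finish while still holding the cover level above the jar, well clear of the stem's tip, so that it can be wiped. Do not shove the jar, and leave the timer, the tape measure and the thread spool where they are.

Things in the scene. Friction and masses are not known exactly. Their poses are not given: they have to be found in the camera images.
- lid_stand: Fixed light-wood stand, board 140 x 225 x 10 mm. Origin on the worktop below the centre of its seat ring (108 mm outer, 98 mm inner diameter, top 34 mm above the worktop), in which the double lid sits with the inner lid's flange on the ring's top. The catch's steel post (20 mm diameter) stands 98 mm from that centre along the stand's -y. z up.
- catch (a joint): Catch angle, rad: 0 = its steel arm points along the stand's +y and lies 2 mm over the cover's edge (overlap about 14 mm), so the lid cannot be lifted; grows clockwise from above to the stop at 1.35, arm about along the stand's +x, clear of the lid. A spring detent resists (up to 0.1 N m) as far as half-way (0.68), then snaps it on to the stop.
- catch_grip (a point): Top middle of the catch's black grip bar, on the vertical turning axis, 81 mm above the worktop. Bar 12 mm thick, 44 mm long, 22 mm high (59 to 81 mm above the worktop), on a hub 36 mm in diameter. Turns with the catch: y along the bar (towards the arm's tip), x across it, z up.
- inner_lid: Aluminium inner lid. Origin: centre of its flange's underside. Flange 110 mm diameter, 6 mm thick; below it a tapered plug, 90 mm diameter, 14 mm deep; above it a plain upright stem, 16 mm diameter, top 57 mm above the origin. The stem's top 24 mm stand out above the nested cover's collar; lifting the stem lifts both. Round, yaw means nothing. 0.14 to 0.28 kg.
- cover: Light-wood cover lying loose on the inner lid, stem through its middle. Origin: centre of its plate's underside, 6 mm above the inner lid's origin while nested. Plate 128 mm diameter, 5 mm thick, with a 5 mm skirt below its edge round the flange; on top a collar, 44 mm outer diameter, 5 to 27 mm above the origin, with a 24 mm hole for the stem. z up. 0.08 to 0.17 kg.
- jar: Heavy white stoneware jar, open at the top, loose (1.6 kg): 108 mm outer and 98 mm inner diameter, 80 mm high, 5 mm wall. Origin: centre of its underside. z up.
- jar_rim (a point): Centre of the jar's mouth at the height of its rim, 80 mm above the worktop: the inner lid is seated when its origin is here.
- dial_timer: Bystander: white square wind-up timer, 68 x 68 x 49 mm, loose. Origin: centre of its underside.
- sewing_tape: Bystander: grey-blue round tape measure, 52 x 56 x 18 mm, loose. Origin: centre of its underside.
- spool: Bystander: thread spool, 33 mm diameter, 46 mm high, loose, upright. Origin: centre of its underside.

How it is judged:
By the outcome, as a careful person would: the job done as asked, in the order asked, and still so for the second after the job is handed in, while the arm keeps its last pose, push and grip.
It also fails if it takes over 64 s, if anything falls off the work surface, if the arm or the gripper's body presses on something with over 40 N, if the wrist force passes 120 N, or if a joint passes its speed limit or range.

### The arm

A 7-joint arm with a two-finger parallel gripper is mounted at the origin on a cart in front of the work surface, level with it; the furniture and walls round the work are solid. World frame = base frame: x ahead of the robot, y to its left, z up, the work surface at z = 0. Lengths are in mm, angles in rad, forces in N, time in s.
With the tool pointing down it reaches from about 400 to 875 mm from the base axis. Payload 6.5 kg.
Tool frame: the origin (TCP) lies where the fingers leave the gripper's body, on its centre line; the fingertips stand 64 mm ahead of it and the grasp point (between the pads) lies 45 mm ahead of it; z points along the fingers, y is the line along which they close (so a half turn about z gives the same grasp; the last joint's range is limited). The gripper opens to 88 mm and grips with 3 to 60 N. Pads are 18 mm wide; open, the fingers measure 123 mm over their backs; the gripper's body (75 mm by 187 mm) begins 45 mm behind the grasp point.
Start: joints at [1.2, 0.536, -0.004, 1.538, 0.003, 1.067, -0.071], TCP at [195.064, -620.032, 302.716] pointing down, gripper open.
Joint ranges: [-2.7, 2.7], [-0.37, 2.16], [-1.27, 1.26], [0.24, 2.4], [-1.31, 4.45], [0.19, 1.91], [-2.76, 2.76]. Speed limits (rad/s): [2.39, 2.39, 3.14, 3.14, 3.14, 3.14, 3.14].

### API

Orientations are given as [roll, pitch, yaw] about the fixed x, y, z axes, in that order (R = Rz(yaw) Ry(pitch) Rx(roll)).
In Python, from workcell import manip, imaging, sensors, workorder gives the robot as it stands (manip), with the cameras (imaging), the readings (sensors) and the job (workorder).
- The arm moves only by the shell command python3 steer.py FILE [FORCE], which reads ROWS from the file FILE. ROWS is one flat JSON list of numbers that holds 1 to 5 rows one after another, with no inner brackets; each row has 5 numbers: the finger opening in mm, then dx, dy, dz in shares of 250 mm (1.0 is 250 mm), then a turn about the tool's z in parts of the range, where 1.0 means 180 degrees; each row is the pose to reach, as a shift and turn from the pose commanded when the command began, along the tool's axes at that moment; what a row does not reach only later rows make up. A row lasts 1/12 s, in which the tool goes at most 41.7 mm and 0.125 rad, less where a joint would pass 70% of its speed; a pose out of reach is approached as far as the arm can. The fingers move at their own pace and stop on an object; FORCE is the grip in N (left out, the last holds). Time passes only in rows, so rows that do not move let the fingers close. It prints the time, the measured TCP pose, the force, the opening and the grip force at its end. No shift or turn number may pass 1 either way. Input that does not fit is refused with a message, and nothing moves.
- sensors.get_obs(): the state, without advancing time (a new reading comes with each control period).
- imaging.camera(name): name is "scene" or "top" or "wrist"; returns (picture, depth): 420x560x3 uint8, red, green, blue; 420x560 float32, mm along the optical axis (not along the pixel's ray), 0 where there is no reading.
- imaging.camera_info(name): a dict with "camera_matrix" (3x3 intrinsics, pixels), "eye" and "orientation" of the camera in the world. Camera axes: x right, y down, z forward; pixel columns grow to the right and rows downward; lengths in mm; the calibration is good to about 2 mm. A picture is of the moment at which its call begins: read the wrist's pose just before it. camera_info takes no time and is no camera call; for the wrist camera it gives the pose at the moment of the call.
- workorder.close_job(): hands the job in; it is judged then, once.
The state is a dict: "clock": time; "qpos": joint angles; "dq": joint speeds; "effort": joint torques, N m; "position": TCP position; "tool_rot": TCP orientation; "contact_force": force on the tool from outside, world axes, zero at the start; "torque": the same for the moment, N m; "width": finger opening in mm; "grasp_force": force on a finger pad.
Only numpy, scipy, OpenCV 4.12 (cv2) and the standard library are available. Lean on these libraries where they do the work, as an engineer would, in place of code of your own. Each camera call takes 0.05 s, during which the arm holds its last target. There are 200 camera calls.

## Working session

There is one attempt and no reset: what is moved stays moved. The work goes in short steps, Python scripts to look and compute and a shell command to move; the robot and the scene stay as the last step left them, time stands still between calls to the robot, and variables do not carry over. Pictures are saved under pics/ and viewed, at most 10 in all, crops included, and the job is handed in when it is done.

```bash
ls; mkdir -p pics; python3 - <<'E'
from workcell import manip, imaging, sensors, workorder
import cv2,numpy as np
for n in ["scene","top"]:
    im,d=imaging.camera(n); cv2.imwrite(f"pics/{n}0.png",im[:,:,::-1]); np.savez(f"pics/{n}0.npz",im=im,d=d)
    print(n,imaging.camera_info(n))
o=sensors.get_obs();print(o)
E
```

```text
pics
steer.py
workcell.py
scene {'camera_matrix': array([[409.43570405,   0.        , 272.47440594],
       [  0.        , 409.43570405, 205.53462634],
       [  0.        ,   0.        ,   1.        ]]), 'eye': array([193.35593279, 428.09398192, 807.66776675]), 'orientation': array([-2.44553094e+00,  1.31885516e-03, -2.42089956e+00])}
top {'camera_matrix': array([[504.69483469,   0.        , 282.93386461],
       [  0.        , 504.69483469, 212.25551183],
       [  0.        ,   0.        ,   1.        ]]), 'eye': array([ 411.75495351,  -46.34774939, 1252.06391015]), 'orientation': array([-3.00983802e+00, -2.99852640e-03, -1.56475677e+00])}
{'clock': 0.1, 'qpos': array([ 1.19977506,  0.53707672, -0.00443403,  1.53877447,  0.00257534,
        1.06734235, -0.07120431]), 'dq': array([ 0.00133116, -0.00070337,  0.000353  , -0.001536  ,  0.00088317,
        0.00127905,  0.00063243]), 'effort': array([ 1.79570598e-03, -5.72081459e+01,  9.93387736e-01, -2.52233863e+01,
       -5.61870926e-02,  1.34515943e-02,  6.99167913e-05]), 'position': array([ 194.9353127 , -619.58861739,  301.93547682]), 'tool_rot': array([-3.14000051e+00,  9.87709383e-05,  3.04872899e-01]), 'contact_force': array([ 0.4021504 ,  0.40141842, -0.42928172]), 'torque': array([-0.02067333,  0.00978885, -0.02000958]), 'grasp_force': 0.0, 'width': 88.37436865760827}
```

View pics/scene0.png

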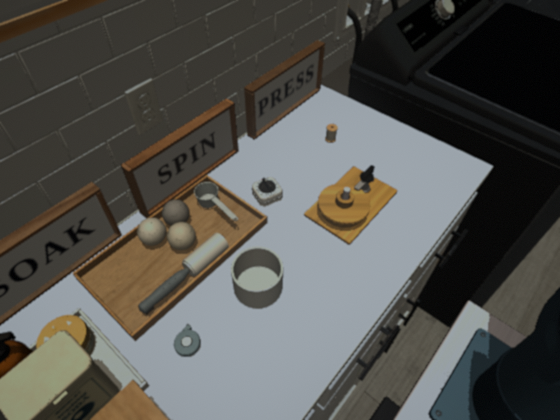

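View pics/top0.png

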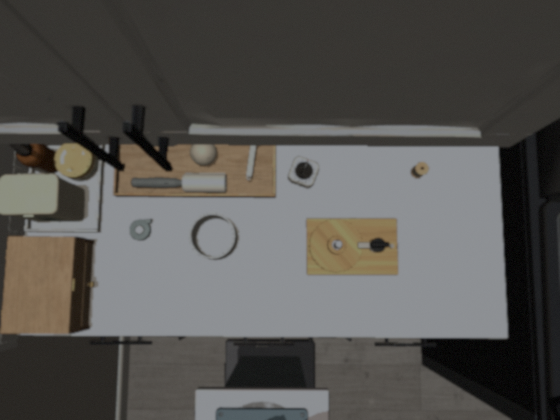

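The scene view shows the jar at (257,278), the lid at (345,205) and the catch at (367,175). The top view shows the jar mouth at (215,237), the stem at (336,244), the catch at (378,245), the timer at (304,171), the tape at (141,230) and the spool at (421,170).

```bash
cat > h.py <<'E'
import numpy as np,cv2
from scipy.spatial.transform import Rotation as Ro
from workcell import manip, imaging, sensors, workorder
def ray(ci,uv):
    R=Ro.from_euler('xyz',ci['orientation']).as_matrix()
    p=np.linalg.inv(ci['camera_matrix'])@np.array([uv[0],uv[1],1.])
    return np.array(ci['eye']),R@p
def onz(ci,uv,z):
    e,d=ray(ci,uv); return e+d*(z-e[2])/d[2]
def two(c1,u1,c2,u2):
    A=[];b=[]
    for c,u in((c1,u1),(c2,u2)):
        e,d=ray(c,u); d=d/np.linalg.norm(d); P=np.eye(3)-np.outer(d,d); A.append(P);b.append(P@e)
    return np.linalg.lstsq(np.vstack(A),np.hstack(b),rcond=None)[0]
def proj(ci,p):
    R=Ro.from_euler('xyz',ci['orientation']).as_matrix()
    q=ci['camera_matrix']@(R.T@(np.array(p)-ci['eye'])); return q[:2]/q[2]
E
python3 - <<'E'
from h import *
t=imaging.camera_info("top");s=imaging.camera_info("scene")
im=np.load("pics/top0.npz")['im']
for n,uv,z in [("jar",(215.5,237),80),("stem",(337,244),91),("catch",(378,245),81),("armtip",(360,245),60),("timer",(304,171),49),("tape",(141,230),18),("spool",(421,170),46),("b1",(307,219),10),("b2",(397,219),10),("b3",(398,275),10),("b4",(307,276),10)]:
    p=onz(t,uv,z);print(n,p.round(),proj(s,p).round())
c=np.load("pics/scene0.npz")['im']
a=cv2.resize(im[200:300,180:420],None,fx=3.3,fy=3.3,interpolation=3)
b=cv2.resize(c[150:310,220:420],None,fx=3.3,fy=3.3,interpolation=3)[:, :]
cv2.imwrite("pics/a.png",cv2.convertScaleAbs(a[:,:,::-1],alpha=1.6));cv2.imwrite("pics/b.png",cv2.convertScaleAbs(b[:,:,::-1],alpha=1.6))
E
```

```text
jar [508. 108.  80.] [261. 265.]
stem [ 493. -174.   91.] [346. 189.]
catch [ 492. -270.   81.] [368. 170.]
armtip [ 493. -232.   60.] [357. 184.]
timer [ 673. -100.   49.] [268. 182.]
tape [529. 299.  18.] [189. 338.]
spool [ 678. -385.   46.] [333. 127.]
b1 [ 560. -109.   10.] [304. 212.]
b2 [ 561. -332.   10.] [354. 165.]
b3 [ 424. -331.   10.] [398. 189.]
b4 [ 420. -109.   10.] [351. 242.]
```

View pics/a.png

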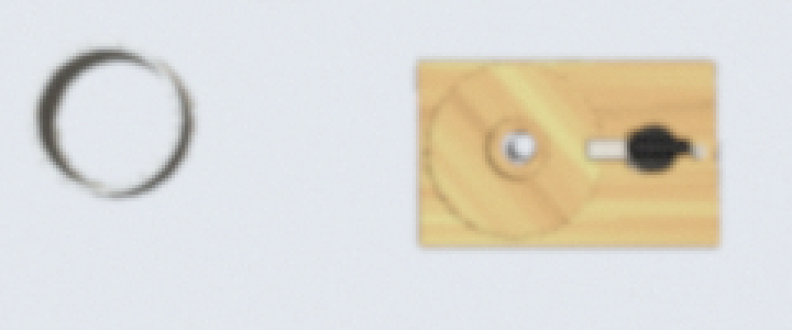

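The crop shows the stand almost aligned with the world axes. The catch arm points from the post at crop (652,147) towards the lid centre at (515,148), so the stand's +y is the world's +y. I'll move above the catch with yaw going to π/2.

Careful with the scale: shifts go in shares of 250 mm and turns go in shares of 180 degrees. That gives: 170 mm / 250 = 0.68, 136 mm / 250 = 0.544, -0.6 rad / 3.1416 = -0.191.

```bash
cat >> h.py <<'E'
def go(x,y,z,yaw=None):
    o=sensors.get_obs(); p=np.array(o['position']); R=Ro.from_euler('xyz',o['tool_rot'])
    d=R.inv().apply(np.array([x,y,z])-p); cy=o['tool_rot'][2]
    t=0 if yaw is None else -((yaw-cy+np.pi)%(2*np.pi)-np.pi)
    print("pos",p.round(1),"yaw",round(cy,3),"rp",np.round(o['tool_rot'][:2],3),"q7",round(o['qpos'][6],2),"F",np.round(o['contact_force'],1),"-> tool shift",d.round(1),"turn",round(t,3),"clk",round(o['clock'],2),"w",round(o['width'],1),"g",round(o['grasp_force'],1))
E
echo '[88,0.136,-0.084,0,-0.0382,88,0.272,-0.168,0,-0.0764,88,0.408,-0.252,0,-0.1146,88,0.544,-0.336,0,-0.1528,88,0.68,-0.42,0,-0.191]' > m.json && python3 steer.py m.json
python3 -c "from h import *;go(492,-270,300,1.571)"
```

```text
clock: 0.52
position: [326.5, -467.1, 302.5]
tool_rot: [-3.141, 0.0, 0.911]
contact_force: [1.3, -0.1, -0.2]
width: 88.4
grasp_force: 0.0
pos [ 326.5 -467.1  302.5] yaw 0.911 rp [-3.141  0.   ] q7 0.14 F [ 1.3 -0.1 -0.2] -> tool shift [257.2   9.9   2.5] turn -0.66 clk 0.52 w 88.4 g 0.0
```

Scaled: 200 mm / 250 = 0.8, 160 mm / 250 = 0.64, -0.6 rad / 3.1416 = -0.191.

```bash

echo '[88,0.16,0.008,0,-0.0382,88,0.32,0.016,0,-0.0764,88,0.48,0.024,0,-0.1146,88,0.64,0.032,0,-0.1528,88,0.8,0.04,0,-0.191]' > m.json && python3 steer.py m.json >/dev/null
echo '[88,0,-0.08,0,-0.0191,88,0,-0.08,0,-0.0191,88,0,-0.08,0,-0.0191]' > m.json && python3 steer.py m.json
python3 - <<'E'
from h import *
go(492,-270,302,1.571)
ci=imaging.camera_info("wrist");im,d=imaging.camera("wrist");print(ci);np.savez("pics/w1.npz",im=im,d=d,K=ci['camera_matrix'],e=ci['eye'],o=ci['orientation'])
cv2.imwrite("pics/w1.png",im[:,:,::-1])
for p in [(493,-174,91),(492,-270,81)]:print(proj(ci,p))
E
```

```text
clock: 1.18
position: [436.6, -316.6, 302.4]
tool_rot: [-3.141, 0.0, 1.563]
contact_force: [-0.4, -1.1, 0.5]
width: 88.2
grasp_force: 0.0
pos [ 436.6 -316.6  302.4] yaw 1.563 rp [-3.141  0.   ] q7 0.38 F [-0.4 -1.1  0.5] -> tool shift [47.1 55.   0.4] turn -0.008 clk 1.18 w 88.2 g 0.0
{'camera_matrix': array([[338.91152177,   0.        , 281.69937478],
       [  0.        , 338.91152177, 213.69806502],
       [  0.        ,   0.        ,   1.        ]]), 'eye': array([ 437.02710097, -248.16081391,  384.33246342]), 'orientation': array([ 2.87221970e+00,  2.71024738e-04, -8.48109740e-03])}
[353.15061673  20.31133707]
[344.50711486 145.34025517]
```

View pics/w1.png

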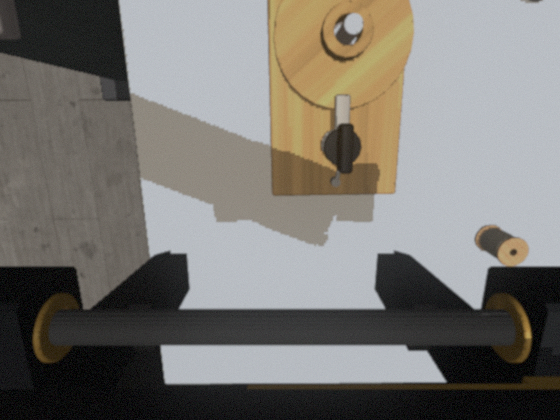

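The wrist view shows the bar's top from about (345,124) to (345,172), the stem top at (354,22) and the collar at (347,33). I'll take a second view from beside it to triangulate heights.

Scaled: 110 mm / 250 = 0.44, 90 mm / 250 = 0.36, -0.008 rad / 3.1416 = -0.0025.

```bash

echo '[88,0.04,0.08,0,0,88,0.04,0.22,0,0,88,0.04,0.36,0,0,88,0.04,0.44,0,-0.0025,88,0.04,0.44,0,-0.0025]' > m.json && python3 steer.py m.json >/dev/null
python3 - <<'E'
from h import *
go(492,-270,302,1.571)
ci=imaging.camera_info("wrist");im,d=imaging.camera("wrist");np.savez("pics/w2.npz",im=im,d=d,K=ci['camera_matrix'],e=ci['eye'],o=ci['orientation'])
u=proj(ci,(492,-270,81));v=proj(ci,(493,-174,91));print(u,v)
big=[]
for n,c in (("w1",(347,100)),("w2",((u+v)/2).astype(int)+[0,20])):
    i=np.load(f"pics/{n}.npz")['im'];x,y=c;x=int(x);y0=0;print(n,x-65,y0)
    big.append(cv2.resize(i[y0:y0+190,x-65:x+65],None,fx=3,fy=3,interpolation=cv2.INTER_CUBIC))
cv2.imwrite("pics/w12.png",cv2.convertScaleAbs(np.hstack(big)[:,:,::-1],alpha=1.2))
E
```

```text
pos [ 551.2 -306.7  302.3] yaw 1.573 rp [ 3.138e+00 -1.000e-03] q7 0.27 F [-0.9  1.1 -0.5] -> tool shift [ 36.8 -59.1   0.2] turn 0.002 clk 1.65 w 88.0 g 0.0
[214.33754013 157.44624675] [206.96642871  35.24006449]
w1 282 0
w2 145 0
```

View pics/w12.png

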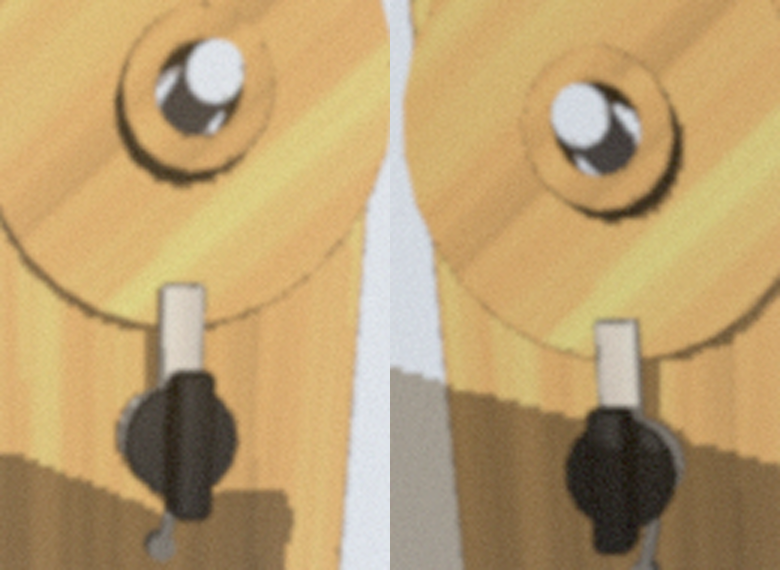

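In the crop pair, the stem tops are at w1 (353.7,23.7) and w2 (208.3,38.3). The bar tops are at w1 (346.3,148.7) and w2 (219,160).

```bash
python3 - <<'E'
from h import *
def L(n):
    z=np.load(f"pics/{n}.npz");return dict(camera_matrix=z['K'],eye=z['e'],orientation=z['o'])
a,b=L("w1"),L("w2")
for n,u,v,z in [("stem",(353.7,23.7),(208.3,38.3),91),("bar",(346.3,148.7),(219,160),81),("armtip l",(335.3,95),(213,107),59),("armtip r",(350,95),(227.7,107),59)]:
    print(n,two(a,u,b,v).round(1),onz(a,u,z).round(1),onz(b,v,z).round(1))
# collar ring circle, brightness stem
E
```

```text
stem [ 493.7 -176.    90. ] [ 493.5 -176.4   91. ] [ 493.9 -176.2   91. ]
bar [ 494.9 -273.2   74.5] [ 493.7 -272.9   81. ] [ 496.  -272.2   81. ]
armtip l [ 487.2 -226.1   50. ] [ 485.8 -226.6   59. ] [ 488.9 -226.5   59. ]
armtip r [ 500.9 -226.1   49.7] [ 499.1 -226.7   59. ] [ 502.3 -226.5   59. ]
```

Stem at (493.7,-176,91) and bar axis at (494.8,-273.5), which matches the 98 mm spacing in the text. I'll go down onto the bar with the fingertips at about 63 mm, above the hub.

Scaled: 130 mm / 250 = 0.52, 115 mm / 250 = 0.46.

```bash

echo '[60,0.06,-0.1,0.08,0,60,0.132,-0.208,0.2,0,60,0.132,-0.226,0.34,0,60,0.132,-0.226,0.46,0,60,0.132,-0.226,0.52,0]' > m.json && python3 steer.py m.json >/dev/null
echo '[40,0,0,0,0,40,0,0,0,0,40,0,0,0,0]' > m.json && python3 steer.py m.json >/dev/null
python3 -c "from h import *;go(494.8,-273.5,128,1.571)"
```

```text
pos [ 491.  -275.2  174. ] yaw 1.571 rp [3.14e+00 1.00e-03] q7 0.19 F [ 0.2 -0.6 -0.2] -> tool shift [ 1.7  3.7 46. ] turn 0.0 clk 2.37 w 42.4 g 0.0
```

Scaled: 46 mm / 250 = 0.184, 43 mm / 250 = 0.172.

```bash

echo '[40,0.0068,0.0148,0.048,0,40,0.0068,0.0148,0.1,0,40,0.0068,0.0148,0.144,0,40,0.0068,0.0148,0.172,0,40,0.0068,0.0148,0.184,0]' > m.json && python3 steer.py m.json >/dev/null
echo '[40,0,0,0,0,40,0,0,0,0]' > m.json && python3 steer.py m.json >/dev/null
python3 -c "from h import *;go(494.8,-273.5,128,1.571)"
echo '[4,0,0,0,0,4,0,0,0,0,4,0,0,0,0,4,0,0,0,0,4,0,0,0,0]' > m.json && python3 steer.py m.json 30
python3 -c "from h import *;go(494.8,-273.5,128,1.571)"
```

```text
pos [ 494.4 -272.5  126.5] yaw 1.573 rp [-3.141 -0.   ] q7 0.15 F [0.  0.  0.2] -> tool shift [-1.   0.4 -1.5] turn 0.002 clk 2.95 w 39.9 g 0.0
clock: 3.37
position: [494.3, -272.6, 127.0]
tool_rot: [-3.141, 0.0, 1.573]
contact_force: [-1.0, 0.1, 1.4]
width: 11.5
grasp_force: 30.0
pos [ 494.3 -272.6  127. ] yaw 1.573 rp [-3.141  0.   ] q7 0.15 F [-1.   0.1  1.4] -> tool shift [-0.9  0.5 -1. ] turn 0.002 clk 3.37 w 11.5 g 30.0
```

Gripped the bar (11.5 mm). Now I'll turn it clockwise.

Scaled: 0.5 rad / 3.1416 = 0.1592.

```bash

echo '[4,0,0,0,0.0318,4,0,0,0,0.0637,4,0,0,0,0.0955,4,0,0,0,0.1273,4,0,0,0,0.1592]' > m.json && python3 steer.py m.json|grep -E "force|rot"
echo '[4,0,0,0,0.0318,4,0,0,0,0.0637,4,0,0,0,0.0955,4,0,0,0,0.1273,4,0,0,0,0.1592]' > m.json && python3 steer.py m.json|grep -E "force|rot|width"
echo '[4,0,0,0,0.0318,4,0,0,0,0.0637,4,0,0,0,0.0955,4,0,0,0,0.1082,4,0,0,0,0.1082]' > m.json && python3 steer.py m.json|grep -E "force|rot|width"
python3 -c "from h import *;go(494.8,-273.5,128,0.221);print(sensors.get_obs()['torque'])"
```

```text
tool_rot: [3.141, 0.0, 1.068]
contact_force: [0.6, -0.9, -0.1]
grasp_force: 30.0
tool_rot: [3.14, -0.001, 0.568]
contact_force: [1.2, -1.1, -0.9]
width: 12.1
grasp_force: 30.0
tool_rot: [3.14, -0.001, 0.231]
contact_force: [2.2, -3.2, -0.9]
width: 12.1
grasp_force: 30.0
pos [ 494.9 -273.1  127. ] yaw 0.231 rp [ 3.14e+00 -1.00e-03] q7 -0.9 F [ 2.2 -3.2 -0.9] -> tool shift [-0.2  0.3 -1. ] turn 0.01 clk 4.62 w 12.1 g 30.0
[-0.44954822 -0.26990507 -0.01826911]
```

The catch has turned 1.34 rad. I'll release it, rise, and check the catch and stem from above.

Scaled: -40 mm / 250 = -0.16, -15 mm / 250 = -0.06.

```bash

echo '[40,0,0,0,0,40,0,0,0,0,40,0,0,0,0,40,0,0,-0.06,0,40,0,0,-0.16,0]' > m.json && python3 steer.py m.json >/dev/null
echo '[60,-0.08,0.04,-0.16,0,60,-0.2,0.08,-0.32,0,60,-0.32,0.12,-0.46,0,60,-0.36,0.12,-0.52,0,60,-0.36,0.12,-0.52,0]' > m.json && python3 steer.py m.json >/dev/null
python3 - <<'E'
from h import *
go(370,110,300,0.22)
ci=imaging.camera_info("wrist");im,d=imaging.camera("wrist");np.savez("pics/w3.npz",im=im,d=d,K=ci['camera_matrix'],e=ci['eye'],o=ci['orientation'])
print(proj(ci,(493.7,-176.2,91)),proj(ci,(494.8,-273.5,81)))
cv2.imwrite("pics/w3.png",im[:,:,::-1])
E
```

```text
pos [ 411.3 -326.8  302.1] yaw 0.227 rp [ 3.135 -0.004] q7 -0.75 F [ 0.4 -1.3  0.1] -> tool shift [  58.1 -434.9   -0.6] turn 0.007 clk 5.45 w 60.1 g 0.0
[119.29387322  61.49030642] [240.86602415  90.32123001]
```

View pics/w3.png

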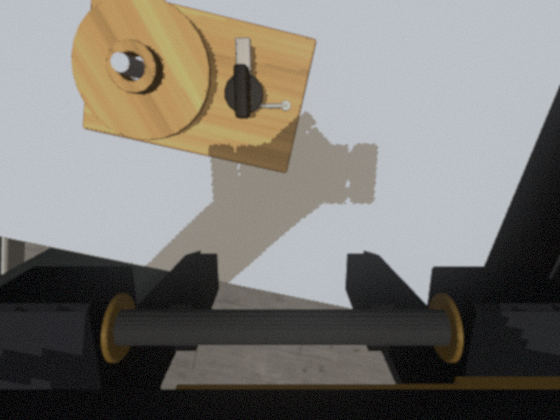

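The catch arm now points along +x at (243,50), clear of the lid. The stem top at (120,62) matches the prediction. Next I'll take two wrist views of the jar before carrying anything.

Scaled: -200 mm / 250 = -0.8, -120 mm / 250 = -0.48.

```bash

echo '[60,0.024,-0.16,0,0,60,0.048,-0.32,0,0,60,0.072,-0.48,0,0,60,0.096,-0.64,0,0,60,0.12,-0.8,0,0]' > m.json && python3 steer.py m.json >/dev/null
echo '[60,0.024,-0.16,0,0,60,0.048,-0.32,0,0,60,0.072,-0.48,0,0,60,0.096,-0.62,0,0,60,0.096,-0.64,0,0]' > m.json && python3 steer.py m.json >/dev/null
echo '[60,0,0,0,0,60,0,0,0,0]' > m.json && python3 steer.py m.json >/dev/null
python3 - <<'E'
from h import *
go(400,150,300,0.22)
ci=imaging.camera_info("wrist");im,d=imaging.camera("wrist");np.savez("pics/j1.npz",im=im,d=d,K=ci['camera_matrix'],e=ci['eye'],o=ci['orientation'])
print(proj(ci,(508,108,80)))
E
echo '[60,0,-0.12,0,0,60,0,-0.28,0,0,60,0,-0.36,0,0,60,0,-0.36,0,0,60,0,-0.36,0,0]' > m.json && python3 steer.py m.json >/dev/null
python3 - <<'E'
from h import *
go(400,150,300,0.22)
ci=imaging.camera_info("wrist");im,d=imaging.camera("wrist");np.savez("pics/j2.npz",im=im,d=d,K=ci['camera_matrix'],e=ci['eye'],o=ci['orientation'])
print(proj(ci,(508,108,80)))
a=np.load("pics/j1.npz")['im']
cv2.imwrite("pics/j12.png",cv2.resize(np.hstack([a[:260],im[:260]])[:,:,::-1],(800,186),interpolation=cv2.INTER_AREA))
E
```

```text
pos [382.9  40.2 295.9] yaw 0.234 rp [-3.142e+00  2.000e-03] q7 -1.59 F [-0.  -0.9 -0.3] -> tool shift [  42.2 -102.8   -4.1] turn 0.014 clk 6.5 w 60.2 g 0.0
[235.40807417  29.0890776 ]
pos [362.7 127.2 296.4] yaw 0.233 rp [3.141e+00 1.000e-03] q7 -1.84 F [ 0.2 -0.1  0.2] -> tool shift [ 41.6 -13.6  -3.6] turn 0.013 clk 6.97 w 60.0 g 0.0
[347.5644453   30.15221738]
```

View pics/j12.png

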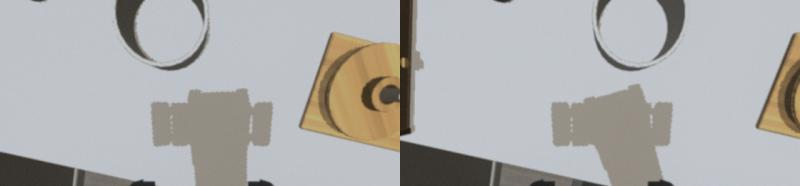

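The jar is cut off at the top of both views: in the left it spans about (113–210,0–70) and in the right (592–690,0–70). I'll turn the wrist to yaw 1.57 and view it from the -y side, on the way back to the stem.

Scaled: 148 mm / 250 = 0.592, 136 mm / 250 = 0.544, -0.6 rad / 3.1416 = -0.191.

```bash

echo '[60,0.068,0.136,0,-0.0382,60,0.136,0.272,0,-0.0764,60,0.204,0.408,0,-0.1146,60,0.272,0.544,0,-0.1528,60,0.3,0.592,0,-0.191]' > m.json && python3 steer.py m.json >/dev/null
echo '[60,0,0,0,-0.0382,60,0,0,0,-0.0764,60,0,0,0,-0.1146,60,0,0,0,-0.1528,60,0,0,0,-0.191]' > m.json && python3 steer.py m.json >/dev/null
echo '[60,0,0,0,-0.0382,60,0,0,0,-0.0446,60,0,0,0,-0.0446,60,0,0,0,-0.0446]' > m.json && python3 steer.py m.json >/dev/null
python3 - <<'E'
from h import *
go(545,0,300,1.571)
ci=imaging.camera_info("wrist");im,d=imaging.camera("wrist");np.savez("pics/j1.npz",im=im,d=d,K=ci['camera_matrix'],e=ci['eye'],o=ci['orientation'])
print(proj(ci,(508,108,80)))
E
echo '[60,0,0.14,0,0,60,0,0.26,0,0,60,0,0.3,0,0,60,0,0.3,0,0,60,0,0.3,0,0]' > m.json && python3 steer.py m.json >/dev/null
python3 - <<'E'
from h import *
go(493.7,-176.2,200,1.571)
ci=imaging.camera_info("wrist");im,d=imaging.camera("wrist");np.savez("pics/j2.npz",im=im,d=d,K=ci['camera_matrix'],e=ci['eye'],o=ci['orientation'])
p=proj(ci,(508,108,80));print(p)
a=np.load("pics/j1.npz")['im']
cv2.imwrite("pics/j12.png",cv2.resize(np.hstack([a[:190,210:410],im[:190,130:330]])[:,:,::-1],None,fx=2,fy=2,interpolation=cv2.INTER_CUBIC))
E
```

```text
pos [ 4.695e+02 -1.000e-01  2.965e+02] yaw 1.532 rp [-3.141  0.   ] q7 -0.25 F [ 0.3 -0.4 -0.7] -> tool shift [ 3.  75.5 -3.5] turn -0.039 clk 8.18 w 60.2 g 0.0
[323.87351869  67.84776278]
pos [544.   -1.3 296.2] yaw 1.537 rp [-3.14 -0.  ] q7 -0.26 F [-0.3 -0.1 -0.5] -> tool shift [-176.5  -44.2   96.3] turn -0.034 clk 8.65 w 60.1 g 0.0
[233.44802692  69.96654677]
```

View pics/j12.png

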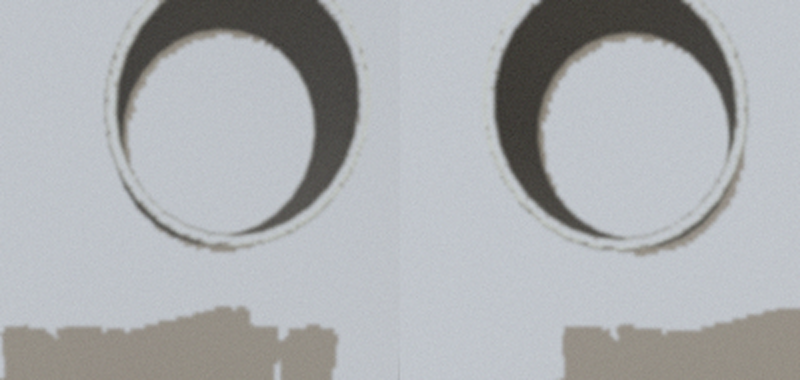

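The rim's inner edge in the left crop spans x 118–358, with its bottom at about (235,234). In the right crop it spans 494–737, with its bottom at about (628,238). I'll fit the dark inner-wall edge across both views.

```bash
python3 - <<'E'
from h import *
from scipy.optimize import least_squares
P=[]
for n in("j1","j2"):
    z=np.load(f"pics/{n}.npz");ci=dict(camera_matrix=z['K'],eye=z['e'],orientation=z['o']);im=z['im']
    g=cv2.cvtColor(im,cv2.COLOR_RGB2GRAY);c=proj(ci,(508,108,80))
    m=np.zeros_like(g);cv2.circle(m,tuple(int(v) for v in c),66,255,-1)
    k=((g<110)&(m>0)).astype(np.uint8);nn,l,st,_=cv2.connectedComponentsWithStats(k);k=(l==1+np.argmax(st[1:,4]))
    ys,xs=np.nonzero(k);hull=cv2.convexHull(np.c_[xs,ys].astype(np.int32))[:,0]
    # outer wall edge per angle
    an=np.arctan2(ys-c[1],xs-c[0]);r=np.hypot(ys-c[1],xs-c[0])
    for b in np.arange(-3.1,3.1,.1):
        s=abs(an-b)<.05
        if s.sum()<6: continue
        i=np.argmax(np.where(s,r,0)); 
        if r[s].max()-r[s].min()<8 or ys[i]<2: continue
        P.append((ci,(xs[i]+.3*np.cos(b),ys[i]+.3*np.sin(b)),n))
def res(q): return [np.hypot(*(onz(c,u,q[2])[:2]-q[:2]))-49 for c,u,_ in P]
f=least_squares(res,[508,108,80],loss='soft_l1');print(len(P),f.x.round(1),np.abs(f.fun).mean().round(2))
f=least_squares(lambda q:res([*q,80]),[508,108],loss='soft_l1');print(f.x.round(1))
for N in("j1","j2"):
    Q=[p for p in P if p[2]==N]
    f=least_squares(lambda q:[np.hypot(*(onz(c,u,80)[:2]-q))-49 for c,u,_ in Q],[508,108],loss='soft_l1');print(N,len(Q),f.x.round(1),np.abs(f.fun).mean())
z=np.load("pics/j1.npz");c1=dict(camera_matrix=z['K'],eye=z['e'],orientation=z['o']);z=np.load("pics/j2.npz");c2=dict(camera_matrix=z['K'],eye=z['e'],orientation=z['o'])
for c,o,L in((c1,210,[(118,95),(358,95),(235,234)]),(c2,130-200,[(494,95),(737,100),(628,238)])):
    q=np.array([onz(c,(o+x/2,y/2),80)[:2] for x,y in L]);print(q.round(1).tolist(),((q[0]+q[1])/2).round(1),np.hypot(*(q[0]-q[1])),(q[2]+[0,49]).round(1))
E
```

```text
63 [509.7 112.   70.5] 1.88
[509.1 108.8]
j1 33 [507.6 108.9] 1.513774050634018
j2 30 [511.8 109.2] 2.4416084868876227
[[464.0, 124.9], [560.4, 121.2], [510.8, 69.3]] [512.2 123. ] 96.5469511666092 [510.8 118.3]
[[463.9, 126.3], [561.4, 121.1], [514.1, 69.2]] [512.6 123.7] 97.72112695422108 [514.1 118.2]
```

The starting guess mixed the inner and outer walls. The rim's edges point to (512,118), so I'll refit with the band gated there.

```bash
python3 - <<'E'
from h import *
from scipy.optimize import least_squares
P=[]
for n in("j1","j2"):
    z=np.load(f"pics/{n}.npz");ci=dict(camera_matrix=z['K'],eye=z['e'],orientation=z['o']);g=cv2.GaussianBlur(cv2.cvtColor(z['im'],cv2.COLOR_RGB2GRAY),(3,3),0).astype(float)
    for b in np.arange(0,6.28,.08):
        rr=np.arange(40,54,.25);uv=np.array([proj(ci,(512+r*np.cos(b),118+r*np.sin(b),80)) for r in rr])
        if uv.min()<1: continue
        v=cv2.remap(g.astype(np.float32),uv[:,0].astype(np.float32)[None],uv[:,1].astype(np.float32)[None],1)[0]
        i=np.argmax(v[4:]-v[:-4])
        if v[:8].mean()<110 and v[i+4]-v[i]>15: P.append((ci,uv[i+2],n))
def fit(Q,z): return least_squares(lambda q:[np.hypot(*(onz(c,u,q[2] if z is None else z)[:2]-q[:2]))-49 for c,u,_ in Q],[512,118,80][:3 if z is None else 2],loss='soft_l1')
f=fit(P,None);print(len(P),f.x.round(1),np.abs(f.fun).mean().round(2))
f=fit(P,80);print(f.x.round(1),np.abs(f.fun).mean().round(2))
for N in("j1","j2"):
    Q=[p for p in P if p[2]==N];f=fit(Q,80);print(N,len(Q),f.x.round(1),np.abs(f.fun).mean().round(2))
E
```

```text
54 [511.8 118.3  79. ] 0.12
[511.7 118.1] 0.24
j1 28 [511.5 118. ] 0.19
j2 26 [512.  118.1] 0.14
```

Jar mouth at (511.8,118.2), height about 79 mm. Now to the stem.

Scaled: -176.5 mm / 250 = -0.706, -150 mm / 250 = -0.6, -0.034 rad / 3.1416 = -0.0108.

```bash

echo '[50,-0.152,-0.04,0.04,-0.0108,50,-0.304,-0.08,0.1,-0.0108,50,-0.456,-0.12,0.18,-0.0108,50,-0.6,-0.16,0.28,-0.0108,50,-0.706,-0.1768,0.384,-0.0108]' > m.json && python3 steer.py m.json >/dev/null
echo '[50,0,0,0,0,50,0,0,0,0,50,0,0,0,0]' > m.json && python3 steer.py m.json >/dev/null
python3 -c "from h import *;go(493.7,-176.2,134.5,1.571)"
```

```text
pos [ 494.6 -174.   202.4] yaw 1.572 rp [ 3.141e+00 -1.000e-03] q7 0.08 F [1.1 0.8 0.5] -> tool shift [-2.2 -0.9 67.9] turn 0.001 clk 9.37 w 50.0 g 0.0
```

Scaled: 66.5 mm / 250 = 0.266, 63 mm / 250 = 0.252.

```bash

echo '[50,-0.008,-0.004,0.08,0,50,-0.008,-0.004,0.16,0,50,-0.008,-0.004,0.22,0,50,-0.008,-0.004,0.252,0,50,-0.008,-0.004,0.266,0]' > m.json && python3 steer.py m.json >/dev/null
echo '[50,0,0,0,0,50,0,0,0,0]' > m.json && python3 steer.py m.json >/dev/null
python3 -c "from h import *;go(493.7,-176.2,134.5,1.571)"
echo '[6,0,0,0,0,6,0,0,0,0,6,0,0,0,0,6,0,0,0,0,6,0,0,0,0]' > m.json && python3 steer.py m.json 40 >/dev/null
python3 -c "from h import *;go(493.7,-176.2,134.5,1.571)"
```

```text
pos [ 494.5 -176.6  136.3] yaw 1.573 rp [3.14 0.  ] q7 0.04 F [ 0.6  0.8 -0.2] -> tool shift [ 0.4 -0.8  1.8] turn 0.002 clk 9.95 w 50.0 g 0.0
pos [ 493.9 -177.2  135.5] yaw 1.572 rp [3.141 0.   ] q7 0.04 F [-0.   0.2  0.6] -> tool shift [ 1.  -0.2  1. ] turn 0.001 clk 10.37 w 18.9 g 0.0
```

```bash

echo '[6,0,0,0,0,6,0,0,0,0,6,0,0,0,0,6,0,0,0,0]' > m.json && python3 steer.py m.json 40 >/dev/null
python3 -c "from h import *;go(493.7,-176.2,134.5,1.571)"
```

```text
pos [ 493.7 -177.2  135.4] yaw 1.572 rp [-3.142  0.   ] q7 0.04 F [-0.2  0.4  3.3] -> tool shift [ 1.  -0.   0.9] turn 0.001 clk 10.7 w 14.8 g 40.0
```

Scaled: -40 mm / 250 = -0.16, -30 mm / 250 = -0.12.

```bash

echo '[6,0,0,-0.012,0,6,0,0,-0.04,0,6,0,0,-0.08,0,6,0,0,-0.12,0,6,0,0,-0.16,0]' > m.json && python3 steer.py m.json 40 >/dev/null
echo '[6,0,0,-0.048,0,6,0,0,-0.096,0,6,0,0,-0.144,0,6,0,0,-0.192,0,6,0,0,-0.208,0]' > m.json && python3 steer.py m.json >/dev/null
echo '[6,0,0,0,0,6,0,0,0,0]' > m.json && python3 steer.py m.json >/dev/null
python3 -c "from h import *;go(511.8,118.2,230,1.571)"
```

```text
pos [ 493.7 -177.1  227.5] yaw 1.572 rp [3.141 0.   ] q7 0.1 F [ 0.3  0.9 -4. ] -> tool shift [295.3  18.4  -2.5] turn 0.001 clk 11.7 w 14.7 g 40.0
```

Scaled: 104 mm / 250 = 0.416, 76 mm / 250 = 0.304.

```bash

echo '[6,0.032,0.002,-0.008,0,6,0.096,0.006,-0.008,0,6,0.192,0.012,-0.008,0,6,0.304,0.02,-0.008,0,6,0.416,0.028,-0.008,0]' > m.json && python3 steer.py m.json >/dev/null
echo '[6,0.112,0.008,0,0,6,0.224,0.016,0,0,6,0.336,0.024,0,0,6,0.44,0.032,0,0,6,0.536,0.036,0,0]' > m.json && python3 steer.py m.json >/dev/null
echo '[6,0.088,0.004,0,0,6,0.152,0.006,0,0,6,0.2,0.008,0,0,6,0.22,0.008,0,0,6,0.2256,0.0096,0,0]' > m.json && python3 steer.py m.json >/dev/null
echo '[6,0,0,0,0,6,0,0,0,0,6,0,0,0,0]' > m.json && python3 steer.py m.json >/dev/null
python3 - <<'E'
from h import *
go(511.8,117.3,181.4,1.571)
im,d=imaging.camera("scene");s=imaging.camera_info("scene");u=proj(s,(512,118,100)).astype(int);print(u)
cv2.imwrite("pics/s2.png",cv2.convertScaleAbs(cv2.resize(im[u[1]-90:u[1]+60,u[0]-100:u[0]+100],None,fx=3,fy=3,interpolation=2)[:,:,::-1],alpha=1.5))
E
```

```text
pos [512.  116.  229.2] yaw 1.57 rp [-3.141e+00  1.000e-03] q7 -0.51 F [-0.4  0.7 -3.5] -> tool shift [ 1.3 -0.1 47.8] turn -0.001 clk 13.2 w 15.1 g 40.0
[255 261]
```

View pics/s2.png

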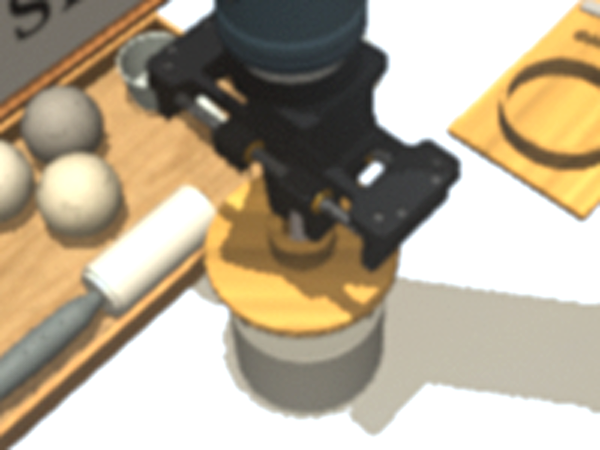

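The lid is level and above the jar, with the cover at crop (300,265). I'll descend gently.

Scaled: 30 mm / 250 = 0.12, 28 mm / 250 = 0.112.

```bash

echo '[6,0.0048,0,0.032,0,6,0.0048,0,0.064,0,6,0.0048,0,0.092,0,6,0.0048,0,0.112,0,6,0.0048,0,0.12,0]' > m.json && python3 steer.py m.json >/dev/null
echo '[6,0,0,0.012,0,6,0,0,0.024,0,6,0,0,0.036,0,6,0,0,0.044,0,6,0,0,0.052,0]' > m.json && python3 steer.py m.json >/dev/null
echo '[6,0,0,0,0,6,0,0,0,0]' > m.json && python3 steer.py m.json >/dev/null
python3 -c "from h import *;go(511.8,117.3,181.4,1.571)"
```

```text
pos [511.9 118.5 186.3] yaw 1.572 rp [-3.142  0.   ] q7 -0.54 F [-0.3 -0.5 -3.4] -> tool shift [-1.2 -0.1  4.9] turn 0.001 clk 14.25 w 14.8 g 40.0
```

Scaled: 3.4 mm / 250 = 0.0136, 3 mm / 250 = 0.012.

```bash

echo '[6,-0.0032,0,0.0032,0,6,-0.0032,0,0.0064,0,6,-0.0032,0,0.0096,0,6,-0.0032,0,0.012,0,6,-0.0032,0,0.0136,0]' > m.json && python3 steer.py m.json >/dev/null
python3 -c "from h import *;go(511.8,117.3,181.4,1.571)"
echo '[6,0,0,0.0016,0,6,0,0,0.0032,0,6,0,0,0.0048,0,6,0,0,0.0048,0]' > m.json && python3 steer.py m.json >/dev/null
python3 -c "from h import *;go(511.8,117.3,181.4,1.571)"
```

```text
pos [511.8 117.7 182.8] yaw 1.572 rp [-3.141 -0.   ] q7 -0.54 F [ 0.3 -0.2 -3. ] -> tool shift [-0.4 -0.   1.4] turn 0.001 clk 14.67 w 15.0 g 40.0
pos [511.9 117.7 181.7] yaw 1.572 rp [-3.142  0.   ] q7 -0.54 F [-0.6  0.5 -2.4] -> tool shift [-0.4 -0.1  0.3] turn 0.001 clk 15.0 w 14.6 g 40.0
```

Scaled: 0.6 mm / 250 = 0.0024, 0.3 mm / 250 = 0.0012.

```bash

echo '[6,0,0,0.0012,0,6,0,0,0.0024,0,6,0,0,0.0024,0,6,0,0,0.0024,0]' > m.json && python3 steer.py m.json >/dev/null
python3 -c "from h import *;go(511.8,117.3,181.4,1.571)"
echo '[6,0,0,0.0012,0,6,0,0,0.0024,0,6,0,0,0.0024,0,6,0,0,0.0024,0]' > m.json && python3 steer.py m.json >/dev/null
python3 -c "from h import *;go(511.8,117.3,181.4,1.571)"
```

```text
pos [511.9 117.8 181.5] yaw 1.572 rp [3.141 0.   ] q7 -0.54 F [-2.1 -0.3  3.7] -> tool shift [-0.5 -0.1  0.1] turn 0.001 clk 15.33 w 15.1 g 40.0
pos [511.9 117.8 181.4] yaw 1.572 rp [3.141 0.   ] q7 -0.54 F [-4.6 -1.9 10. ] -> tool shift [-0.5 -0.1  0. ] turn 0.001 clk 15.67 w 14.9 g 40.0
```

Contact at exactly the expected height, so it's seated. I'll ease off, release, and look again.

Scaled: -0.8 mm / 250 = -0.0032, -0.5 mm / 250 = -0.002.

```bash

echo '[6,0,0,-0.002,0,6,0,0,-0.0032,0,30,0,0,-0.0032,0,40,0,0,-0.0032,0,40,0,0,-0.0032,0]' > m.json && python3 steer.py m.json >/dev/null
echo '[40,0,0,0,0,40,0,0,0,0,40,0,0,-0.032,0,40,0,0,-0.12,0,40,0,0,-0.24,0]' > m.json && python3 steer.py m.json >/dev/null
echo '[88,-0.12,-0.06,-0.12,0,88,-0.26,-0.12,-0.24,0,88,-0.38,-0.14,-0.24,0,88,-0.42,-0.14,-0.24,0,88,-0.42,-0.14,-0.24,0]' > m.json && python3 steer.py m.json >/dev/null
echo '[88,0,0,0,0,88,0,0,0,0]' > m.json && python3 steer.py m.json >/dev/null
python3 - <<'E'
from h import *
go(545,12,300,1.571)
ci=imaging.camera_info("wrist");im,d=imaging.camera("wrist");np.savez("pics/k1.npz",im=im,d=d,K=ci['camera_matrix'],e=ci['eye'],o=ci['orientation'])
print(proj(ci,(511.8,118.2,137)))
E
echo '[88,0,0.12,0,0,88,0,0.24,0,0,88,0,0.28,0,0,88,0,0.28,0,0,88,0,0.28,0,0]' > m.json && python3 steer.py m.json >/dev/null
python3 - <<'E'
from h import *
go(511.8,118.2,158,1.571)
ci=imaging.camera_info("wrist");im,d=imaging.camera("wrist");np.savez("pics/k2.npz",im=im,d=d,K=ci['camera_matrix'],e=ci['eye'],o=ci['orientation'])
p=proj(ci,(511.8,118.2,137));print(p)
a=np.load("pics/k1.npz")['im']
cv2.imwrite("pics/k12.png",cv2.convertScaleAbs(cv2.resize(np.hstack([a[:200,210:410],im[:200,130:330]])[:,:,::-1],None,fx=2,fy=2,interpolation=cv2.INTER_CUBIC),alpha=1.2))
E
```

```text
pos [477.1  14.2 301.2] yaw 1.573 rp [-3.141e+00 -1.000e-03] q7 -0.24 F [-0.3  0.5  0. ] -> tool shift [-2.4 67.9  1.1] turn 0.002 clk 17.08 w 84.6 g 0.0
[333.9242832   65.70859419]
pos [546.5  14.1 300.5] yaw 1.574 rp [-3.14e+00 -1.00e-03] q7 -0.25 F [ 0.1 -0.1 -0.3] -> tool shift [104.1 -34.1 142.6] turn 0.003 clk 17.55 w 88.1 g 0.0
[230.85393735  65.09904994]
```

View pics/k12.png

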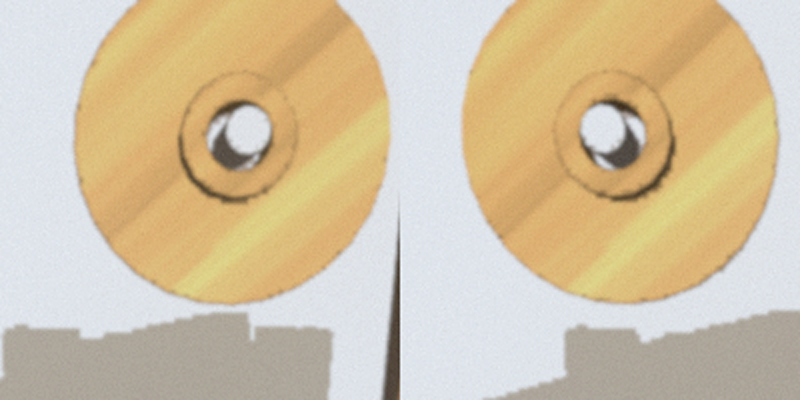

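The stem top is at left crop (249,130) and right crop (603,128). The collar's upper rim has its right/top edges at x 298, y 70 (left crop) and its left/top edges at x 555, y 69 (right crop). The lid sits level on the jar.

```bash
python3 - <<'E'
from h import *
C=[]
for n in("k1","k2"):
    z=np.load(f"pics/{n}.npz");C.append(dict(camera_matrix=z['K'],eye=z['e'],orientation=z['o']))
a,b=C
print("stem",two(a,(334.5,65),b,(231.5,64)).round(1))
for c,o,E in((a,210,(298,182)),(b,-70,(555,668))):
    t=np.linspace(0,6.28,200)
    pr=np.array([proj(c,(512+22*np.cos(k),118.5+22*np.sin(k),113)) for k in t]);x=(pr[:,0]-o)*2;y=pr[:,1]*2
    print("collar pred x",x.min().round(),x.max().round(),"y",y.min().round(),y.max().round())
    pr=np.array([proj(c,(512+64*np.cos(k),118.5+64*np.sin(k),91)) for k in t]);x=(pr[:,0]-o)*2;y=pr[:,1]*2
    print("plate pred x",x.min().round(),x.max().round(),"y",y.max().round())
E
```

```text
stem [512.2 118.8 136.7]
collar pred x 179.0 298.0 y 75.0 203.0
plate pred x 72.0 391.0 y 309.0
collar pred x 552.0 671.0 y 74.0 202.0
plate pred x 459.0 779.0 y 309.0
```

Stem at (512.2,118.8,136.7) confirms it's seated. The cover sits about 2 mm further +y, so I'll take the collar at (512.3,120.8) with TCP z 159.

Scaled: 106.5 mm / 250 = 0.426, 95 mm / 250 = 0.38.

```bash

echo '[88,0.12,-0.04,0.04,0,88,0.26,-0.088,0.08,0,88,0.38,-0.128,0.16,0,88,0.426,-0.136,0.26,0,88,0.426,-0.136,0.36,0]' > m.json && python3 steer.py m.json >/dev/null
echo '[88,0,0,0,0,88,0,0,0,0,88,0,0,0,0]' > m.json && python3 steer.py m.json >/dev/null
python3 -c "from h import *;go(512.3,120.8,159,1.571)"
```

```text
pos [513.1 118.8 212.5] yaw 1.571 rp [3.141 0.   ] q7 -0.52 F [-0.7  0.2  0.1] -> tool shift [ 2.  -0.9 53.5] turn 0.0 clk 18.27 w 88.2 g 0.0
```

Scaled: 50 mm / 250 = 0.2, 46 mm / 250 = 0.184.

```bash

echo '[88,0.006,-0.0024,0.048,0,88,0.006,-0.0024,0.104,0,88,0.006,-0.0024,0.152,0,88,0.006,-0.0024,0.184,0,88,0.006,-0.0024,0.2,0]' > m.json && python3 steer.py m.json >/dev/null
echo '[88,0,0,0.006,0,88,0,0,0.012,0,88,0,0,0.012,0]' > m.json && python3 steer.py m.json >/dev/null
python3 -c "from h import *;go(512.3,120.8,159,1.571)"
echo '[70,0,0,0,0,60,0,0,0,0,52,0,0,0,0,48,0,0,0,0,46,0,0,0,0]' > m.json && python3 steer.py m.json 8 >/dev/null
echo '[45,0,0,0,0,44,0,0,0,0,43,0,0,0,0,42,0,0,0,0,40,0,0,0,0]' > m.json && python3 steer.py m.json 8 >/dev/null
python3 -c "from h import *;go(512.3,120.8,159,1.571)"
```

```text
pos [512.5 120.8 158.5] yaw 1.572 rp [ 3.141 -0.   ] q7 -0.57 F [ 0.1  1.  -0.4] -> tool shift [-0.  -0.2 -0.5] turn 0.001 clk 18.93 w 88.3 g 0.0
pos [512.3 120.8 158.3] yaw 1.572 rp [-3.141  0.   ] q7 -0.57 F [0.3 0.3 1.2] -> tool shift [ 0.   0.  -0.7] turn 0.001 clk 19.77 w 44.5 g 8.0
```

Scaled: -15 mm / 250 = -0.06, -12 mm / 250 = -0.048.

```bash

echo '[38,0,0,0,0,38,0,0,0,0,38,0,0,0,0]' > m.json && python3 steer.py m.json 30 >/dev/null
echo '[38,0,0,-0.004,0,38,0,0,-0.012,0,38,0,0,-0.024,0,38,0,0,-0.036,0,38,0,0,-0.048,0]' > m.json && python3 steer.py m.json >/dev/null
python3 -c "from h import *;go(512.3,120.8,159,1.571)"
echo '[38,0,0,-0.012,0,38,0,0,-0.024,0,38,0,0,-0.036,0,38,0,0,-0.048,0,38,0,0,-0.06,0]' > m.json && python3 steer.py m.json >/dev/null
python3 -c "from h import *;go(512.3,120.8,159,1.571)"
```

```text
pos [512.3 120.8 170.7] yaw 1.572 rp [ 3.142 -0.   ] q7 -0.56 F [-0.6  0.3 -1.6] -> tool shift [ 0.  -0.  11.7] turn 0.001 clk 20.43 w 43.4 g 30.0
pos [512.3 120.8 185.7] yaw 1.572 rp [ 3.142 -0.   ] q7 -0.55 F [ 0.1  0.7 -1.5] -> tool shift [ 0.   0.  26.7] turn 0.001 clk 20.85 w 43.6 g 30.0
```

Only the cover's weight shows, with no drag. Continue up.

Careful with the scale: shifts go in shares of 250 mm and turns go in shares of 180 degrees. That gives: -23 mm / 250 = -0.092, -18 mm / 250 = -0.072.

```bash

echo '[38,0,0,-0.016,0,38,0,0,-0.032,0,38,0,0,-0.052,0,38,0,0,-0.072,0,38,0,0,-0.092,0]' > m.json && python3 steer.py m.json >/dev/null
echo '[38,0,0,-0.024,0,38,0,0,-0.048,0,38,0,0,-0.072,0,38,0,0,-0.104,0,38,0,0,-0.136,0]' > m.json && python3 steer.py m.json >/dev/null
echo '[38,0,0,-0.036,0,38,0,0,-0.072,0,38,0,0,-0.104,0,38,0,0,-0.128,0,38,0,0,-0.14,0]' > m.json && python3 steer.py m.json >/dev/null
echo '[38,0,0,0,0,38,0,0,0,0,38,0,0,0,0,38,0,0,0,0]' > m.json && python3 steer.py m.json >/dev/null
python3 - <<'E'
from h import *
go(512.3,120.8,159,1.571)
im,d=imaging.camera("scene");s=imaging.camera_info("scene");u=proj(s,(512,118,130)).astype(int);print(u-[100,75],[(proj(s,q)-u+[100,75])*3 for q in((512.2,118.8,137),(512.2,118.8,86))])
cv2.imwrite("pics/s3.png",cv2.convertScaleAbs(cv2.resize(im[u[1]-75:u[1]+75,u[0]-100:u[0]+100],None,fx=3,fy=3,interpolation=2)[:,:,::-1],alpha=1.5))
E
```

```text
pos [512.  120.6 276.8] yaw 1.572 rp [-3.141  0.   ] q7 -0.48 F [ 0.2 -0.4 -0.5] -> tool shift [  0.2   0.4 117.8] turn 0.001 clk 22.43 w 43.3 g 30.0
[155 178] [array([299.24687115, 221.44975517]), array([301.82967383, 262.91019669])]
```

View pics/s3.png

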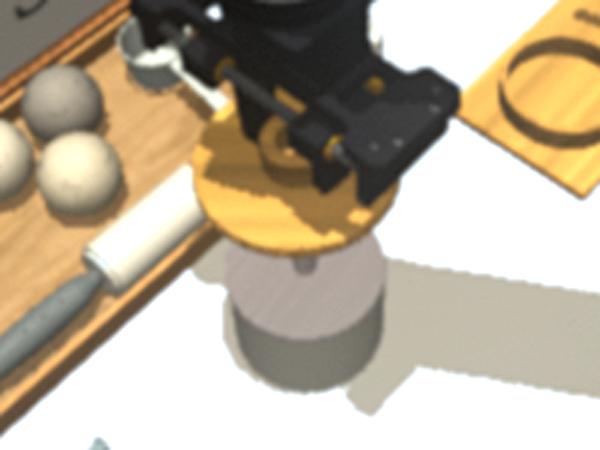

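The picture shows the cover held level at crop (295,190), clear above the stem at (305,262). The inner lid is seated flat on the jar at (305,290), the stand is empty, and I've used 10 of the 10 pictures. Handing in.

```bash
python3 -c "from workcell import manip, imaging, sensors, workorder;print(workorder.close_job())"
```

```text
the job is handed in; nothing more can be done
None
```

The job is handed in: the catch is turned over, the inner lid sits on the jar, and the cover is held level about 70 mm above the stem's tip, at about 22 s of the 64 s. I viewed 11 pictures rather than the 10 allowed (my "10 of 10" above was a miscount), and I reused one picture's file name.

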